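Sort full sample cartons from empty ones by feel

ROBOT

A 6-joint arm with a two-finger parallel gripper is mounted at the origin on the work surface; the furniture and walls round the work are solid. World frame = base frame: x ahead of the robot, y to its left, z up, the work surface at z = 0. Lengths are in m, angles in degrees, forces in N, time in s.
With the tool pointing down it reaches from about 0.4 to 0.825 m from the base axis. Payload 7 kg.
Tool frame: the origin (TCP) lies between the finger pads; the fingertips stand r.nose_length ahead of it and the grasp point (between the pads) lies 2 mm behind it (r.nose_length is the distance from the TCP to the fingertips, in m); y points along the fingers, x is the direction in which the jaws open and shut, and the axes are right-handed (so a half turn about y gives the same grasp; the last joint's range is limited). The gripper opens to 88 mm and grips with 3 to 60 N. Pads are 19 mm wide; open, the fingers measure 130 mm over their backs; the gripper's body (78 mm by 193 mm) begins 47 mm behind the grasp point.
Start: joints at [-49.555, 20.546, 0.682, 0, -70.136, -16.507], TCP at [0.274, -0.617, 0.244] pointing down, gripper open.
Joint ranges: [-176.03, 176.03], [-82.01, 121.73], [-58.28, 71.71], [-173.87, 95.51], [-174.79, -0.11], [-173.66, 173.66]. Speed limits (degrees/s): [136.94, 136.94, 172.46, 180, 180, 180].

INTERFACE

Orientations are given as [roll, pitch, yaw] about the fixed x, y, z axes, in that order (R = Rz(yaw) Ry(pitch) Rx(roll)).
In Python, from plant import readout, vision, r, spotter gives the robot as it stands.
- The arm moves only by the tool servo_tool, never from a script. Its argument "steps" is a list that holds one entry, the list of rows, each a list of 6 numbers: the shift along the tool's x, y, z in m, then the turn, a rotation vector about the tool's x, y, z in rad. A call has 1 to 20 rows; each row shifts and turns the commanded pose from where the row before left it, along the tool's axes as they then stand; what a row does not reach is not made up. A row lasts 1/10 s, in which the tool goes at most 50 mm and 8.59 degrees, less where a joint would pass 70% of its speed; a pose out of reach is approached as far as the arm can. A call with a gripper value outside its range is refused whole. "jaw" is the closure in counts, from 0 (fully open) to 255 (shut), set as the call begins (left out, the last holds). The fingers move at their own pace and stop on an object; "grip_force" is the grip in N (left out, the last holds). Time passes only in rows, so rows that do not move let the fingers close. It gives the time, the measured TCP pose, the force and the opening at its end, in the units of the state.
- readout.get_state(): the state, without advancing time (a new reading comes with each control period).
- vision.capture(name): name is "side" or "top" or "wrist"; returns a dict with "img" (384x512x3 uint8, red, green, blue), "fx", "fy", "cx", "cy" (pixels), "dist" ([k1, k2, p1, p2, k3] as OpenCV has them; the pictures are not rectified), "rvec" (rotation vector, rad) and "tvec" (3), from world to camera coordinates, as OpenCV has them; the wrist camera has in their place "tool_from_camera" (4x4, takes a point from camera to tool coordinates, whose origin is the TCP and whose axes are the tool frame's). Camera axes: x right, y down, z forward; pixel columns grow to the right and rows downward; lengths in m; the calibration is good to about 2 mm. A picture is of the moment at which its call begins: read the wrist's pose just before it. There is no depth.
- r.close_job(): hands the job in, once; it reports no verdict.
Trained networks look in the newest picture that a camera, given by its name, has taken for a name from the list of things; names that differ only in an ending like _2 or _b are one class to them, and where a whole thing is asked for, a point or a joint stands for the part that bears it (a point fixed in the world has none). Each returns a list of dicts, best first, with "conf" (0 to 1); they miss things now and then, are a little off and sometimes report something else, mostly with a low value. They report only what shows in the picture. A call takes as long as a camera call.
- spotter.search_frame(camera, thing): "uv" ([column, row] in pixels, amid what is visible of it).
- spotter.silhouettes(camera, thing): "region" (384x512 bool, what is visible of it) and "uv" ([column, row] in pixels, amid what is visible of it).
The state is a dict: "time_s": time; "joints": joint angles; "qd": joint speeds; "joint_torque": joint torques, N m; "tcp_pos": TCP position; "eef_rot": TCP orientation; "contact_force": force on the tool from outside, world axes, zero at the start; "moment": the same for the moment, N m; "gripper_width": finger opening in m.
Only numpy, scipy, OpenCV 4.12 (cv2) and the standard library are available. Lean on these libraries where they do the work, as an engineer would, in place of code of your own. Each camera call takes 0.05 s, during which the arm holds its last target.

TASK

The three identical blue cartons on the sorting rack may be full of glass samples or empty, one or two of them full: going from the robot's left to its right, raise each one's handle end by about a centimetre, its other end staying down on the rack, to feel whether it is heavy. Slide the full cartons along their lanes right up to the rear stop (green strips, away from the robot) and the empty ones right up to the front stop (orange strips), and leave all lying flat. The glass is fragile: never lift a carton clear of the rack or tip it steeply, and bring it gently against the stop; the spare carton on the felt mat is not part of the job.

Things in the scene. Friction and masses are not known exactly. Their poses are not given: they have to be found in the camera images.
- rack: fixed grey rack, 176 x 284 mm; origin at the centre of its underside. x runs along its lanes, away from the robot, to the rear stop (green strips; front stop orange); y to its left. Three lanes 84 mm wide, middles at y = 92, 0, -92 mm; lane floor 4 mm above the table; inner faces of the stops at x = 80 and -80 mm, 50 mm high; rails 26 mm high. Sliding a full carton takes up to about 8 N.
- carton_left: closed blue carton, grey lid, in the left lane, 100 (x, along the lane) x 76 x 50 mm without handle; origin at the centre of its underside; x points to the rear stop, z up. The cartons look alike. Full it weighs 0.68 to 0.84 kg, empty 0.18 to 0.20 kg, centred. Starts within 12 mm of mid-lane; from mid-lane it can slide 30 mm either way.
- carton_left_grip (a point): middle of the handle of carton_left: a red freely turning roller, 14 mm thick and 50 mm long, that lies across the lane (along the carton's y) between two uprights 52 mm apart, 80 mm above the carton's underside (30 above the lid), 36 mm from its middle towards the rear. Axes as the carton's.
- carton_left_heel (a point): middle of the bottom edge of carton_left at its front end (50 mm in front of its origin), the edge on which it pivots when the handle is raised; it must stay down on the rack. Axes as the carton's.
- carton_middle: closed blue carton, grey lid, in the middle lane, 100 (x, along the lane) x 76 x 50 mm without handle; origin at the centre of its underside; x points to the rear stop, z up. The cartons look alike. Full it weighs 0.68 to 0.84 kg, empty 0.18 to 0.20 kg, centred. Starts within 12 mm of mid-lane; from mid-lane it can slide 30 mm either way.
- carton_middle_grip (a point): middle of the handle of carton_middle: a red freely turning roller, 14 mm thick and 50 mm long, that lies across the lane (along the carton's y) between two uprights 52 mm apart, 80 mm above the carton's underside (30 above the lid), 36 mm from its middle towards the rear. Axes as the carton's.
- carton_middle_heel (a point): middle of the bottom edge of carton_middle at its front end (50 mm in front of its origin), the edge on which it pivots when the handle is raised; it must stay down on the rack. Axes as the carton's.
- carton_right: closed blue carton, grey lid, in the right lane, 100 (x, along the lane) x 76 x 50 mm without handle; origin at the centre of its underside; x points to the rear stop, z up. The cartons look alike. Full it weighs 0.68 to 0.84 kg, empty 0.18 to 0.20 kg, centred. Starts within 12 mm of mid-lane; from mid-lane it can slide 30 mm either way.
- carton_right_grip (a point): middle of the handle of carton_right: a red freely turning roller, 14 mm thick and 50 mm long, that lies across the lane (along the carton's y) between two uprights 52 mm apart, 80 mm above the carton's underside (30 above the lid), 36 mm from its middle towards the rear. Axes as the carton's.
- carton_right_heel (a point): middle of the bottom edge of carton_right at its front end (50 mm in front of its origin), the edge on which it pivots when the handle is raised; it must stay down on the rack. Axes as the carton's.

How it is judged (in metres and radians):
On the way, in this order (a step that is already met when the one before it is completed fails the run):
1. the left carton's handle end is raised (tilt over about 2.5 degrees, some 4 mm) for 0.2 s, the other end staying down (angle between carton_left's own z axis and vertical above 0.045 rad), for 0.2 s.
2. the middle carton's handle end is raised (tilt over about 2.5 degrees, some 4 mm) for 0.2 s, the other end staying down (angle between carton_middle's own z axis and vertical above 0.045 rad), for 0.2 s.
3. the right carton's handle end is raised (tilt over about 2.5 degrees, some 4 mm) for 0.2 s, the other end staying down (angle between carton_right's own z axis and vertical above 0.045 rad), for 0.2 s.
At the end, for the whole second after the job is handed in: Each carton lies flat (within 0.03 rad) and still on the rack, every full one within about 4 mm of the rear stop and every empty one within about 4 mm of the front stop (((contact force between carton_left and rack above 4.5 N and x of carton_left in the frame of rack above 0.026 m) or (contact force between carton_left and rack between 0.8 and 4.5 N and x of carton_left in the frame of rack below -0.026 m)) and angle between each of carton_left, carton_middle, carton_right's own z axis and vertical below 0.03 rad and linear speed of each of carton_left, carton_middle, carton_right below 0.01 m/s and height (world z) of carton_left between 0.001 and 0.009 m and ((contact force between carton_middle and rack above 4.5 N and x of carton_middle in the frame of rack above 0.026 m) or (contact force between carton_middle and rack between 0.8 and 4.5 N and x of carton_middle in the frame of rack below -0.026 m)) and height (world z) of carton_middle between 0.001 and 0.009 m and ((contact force between carton_right and rack above 4.5 N and x of carton_right in the frame of rack above 0.026 m) or (contact force between carton_right and rack between 0.8 and 4.5 N and x of carton_right in the frame of rack below -0.026 m)) and height (world z) of carton_right between 0.001 and 0.009 m); the robot touches nothing.
It fails at once if a carton is lifted clear (its front bottom edge more than 10 mm above the lane floor) (height (world z) of any of carton_left_heel, carton_middle_heel, carton_right_heel above 0.014 m).
It fails at once if a carton is tipped more than about 17 degrees (angle between any of carton_left, carton_middle, carton_right's own z axis and vertical above 0.3 rad).
It fails at once if a carton is pressed on the rack with more than 30 N (contact force between any of carton_left, carton_middle, carton_right and rack above 30 N).
It also fails if it takes over 64 s, if anything falls off the work surface, if the arm or the gripper's body presses on something with over 40 N, if the wrist force passes 120 N, or if a joint passes its speed limit or range.

## Working session

There is one attempt and no reset: what is moved stays moved. The work goes in short steps, Python scripts to look and compute and a tool call to move; the robot and the scene stay as the last step left them, time stands still between calls to the robot, and variables do not carry over. Pictures are saved under pics/ and viewed, and the job is handed in when it is done.

Besides the shell and the picture viewer there is one more tool, called after "Request:" by a JSON object that holds its "name" and its "arguments", one argument or row to a line. servo_tool: Moves the arm, as the interface text tells. Its arguments: {"type":"object","properties":{"steps":{"type":"array","items":{"type":"array","items":{"type":"array","items":{"type":"number"}}}},"jaw":{"type":"number"},"grip_force":{"type":"number"}},"required":["steps"]}

```bash
ls; mkdir -p pics; python3 - <<'E'
from plant import readout, vision, r, spotter
import cv2
print(r.nose_length, readout.get_state())
for n in ["top","side"]:
    c=vision.capture(n); cv2.imwrite(f"pics/{n}0.png",c["img"][:,:,::-1])
    print(n,{k:v for k,v in c.items() if k!="img"})
    for t in ["rack","carton_left","carton_left_grip"]:
        for d in spotter.search_frame(n,t): print(t,d)
E
```

```text
pics
0.017 {'time_s': 0.0, 'joints': array([-4.95542447e+01,  2.05917349e+01,  6.32703023e-01, -2.02600125e-02,
       -7.01348720e+01, -1.65070009e+01]), 'qd': array([-0.0749458 , -0.08744727, -0.0121297 ,  0.02973222, -0.06391287,
        0.02680157]), 'joint_torque': array([-1.54287100e-03, -5.82713413e+01,  2.93057227e+01,  6.99752927e+00,
        6.93239534e-03, -1.30689054e-04]), 'tcp_pos': array([ 0.27367721, -0.61652029,  0.2426107 ]), 'eef_rot': array([-8.99915768e+01, -9.54454761e-02,  1.13931847e+02]), 'contact_force': array([ 0.05338797, -0.5044391 , -0.30457046]), 'moment': array([-0.0059939 ,  0.02188001, -0.00345983]), 'gripper_width': 0.08768244161869825}
top {'fx': 450.4292041640062, 'fy': 450.4292041640062, 'cx': 257.69393825555164, 'cy': 195.61983860628993, 'dist': array([-0.17074321,  0.        ,  0.        ,  0.        ,  0.        ]), 'rvec': array([ 2.18384599, -2.14150852,  0.07609994]), 'tvec': array([-0.21920049,  0.48671185,  0.88857853])}
rack {'uv': [256.0, 175.3], 'conf': 0.96}
rack {'uv': [216.5, 219.3], 'conf': 0.51}
carton_left {'uv': [215.2, 217.2], 'conf': 0.65}
carton_left_grip {'uv': [215.5, 213.7], 'conf': 0.85}
side {'fx': 384.85376135222094, 'fy': 384.85376135222094, 'cx': 256.3981626427905, 'cy': 190.19778008821015, 'dist': array([-0.01062023,  0.        ,  0.        ,  0.        ,  0.        ]), 'rvec': array([ 0.00476878, -2.66382081,  1.65015342]), 'tvec': array([0.46288962, 0.15157136, 0.67386624])}
rack {'uv': [255.6, 237.7], 'conf': 0.76}
rack {'uv': [249.1, 192.0], 'conf': 0.22}
carton_left {'uv': [259.5, 218.0], 'conf': 0.82}
carton_left_grip {'uv': [261.4, 219.0], 'conf': 0.78}
carton_left_grip {'uv': [253.4, 193.3], 'conf': 0.41}
```

View pics/top0.png

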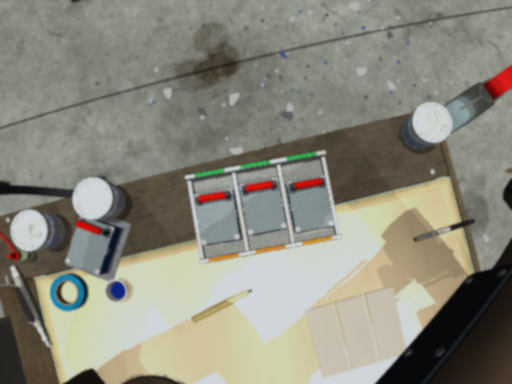

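View pics/side0.png

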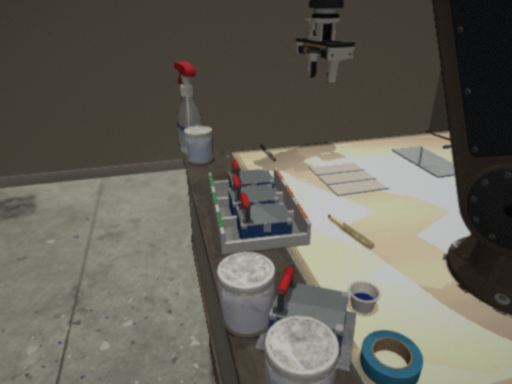

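The top view shows the rack at about (263,207), with the red handles at (213,197), (259,186) and (307,183). Image left is the robot's left. The spare carton is at (95,247).

```bash
cat > h.py <<'E'
import numpy as np, cv2
from plant import readout, vision, r, spotter
def back(c,uv,z):
    K=np.array([[c["fx"],0,c["cx"]],[0,c["fy"],c["cy"]],[0,0,1]])
    n=cv2.undistortPoints(np.array(uv,float).reshape(-1,1,2),K,c["dist"]).reshape(-1,2)
    R=cv2.Rodrigues(c["rvec"])[0]; o=-R.T@c["tvec"]
    d=np.c_[n,np.ones(len(n))]@R
    return o+d*((z-o[2])/d[:,2])[:,None]
def proj(c,P):
    K=np.array([[c["fx"],0,c["cx"]],[0,c["fy"],c["cy"]],[0,0,1]])
    return cv2.projectPoints(np.array(P,float),c["rvec"],c["tvec"],K,c["dist"])[0].reshape(-1,2)
def comps(img,lo,hi,sel,minA=15):
    hsv=cv2.cvtColor(img,cv2.COLOR_RGB2HSV)
    m=cv2.inRange(hsv,lo,hi)
    n,l,s,ce=cv2.connectedComponentsWithStats(m)
    return [(s[i,4],ce[i],np.argwhere(l==i)[:,::-1]) for i in range(1,n) if s[i,4]>=minA and sel(ce[i])]
E
python3 - <<'E'
from h import *
c=vision.capture("top"); img=c["img"]
sel=lambda p:180<p[0]<350 and 140<p[1]<270
def ends(px,z):
    w=back(c,px,z)[:,:2]; m=w.mean(0); u=np.linalg.svd(w-m)[2][0]; 
    if u[1]<0:u=-u
    t=(w-m)@u; a,b=np.percentile(t,[1,99]); return m+u*(a+b)/2, b-a, np.degrees(np.arctan2(-u[0],u[1]))
for nm,lo,hi,z in [("red",(0,130,100),(8,255,255),.084),("green",(45,120,60),(80,255,255),.052),("orange",(9,130,120),(20,255,255),.052)]:
    pts=[]
    for a,ce,px in comps(img,lo,hi,sel):
        print(nm,a,ce.round(1),*[np.round(q,4) for q in ends(px,z)]); pts.append(px)
    if nm!="red" and pts: print(" all",*[np.round(q,4) for q in ends(np.vstack(pts),z)])
print("t",readout.get_state()["time_s"])
p=cv2.resize(img[140:275,170:360],None,fx=4,fy=4,interpolation=cv2.INTER_CUBIC); cv2.imwrite("pics/topzoom.png",p[:,:,::-1])
E
```

```text
red 192 [308.2 183.2] [ 0.5102 -0.3056] 0.0501 11.3515
red 196 [258.8 185.9] [ 0.5034 -0.213 ] 0.0498 11.6121
red 193 [211.5 196.7] [ 0.4813 -0.1237] 0.0504 9.936
green 109 [300.8 155.9] [ 0.568  -0.2933] 0.0545 11.2472
green 96 [255.  163.9] [ 0.5503 -0.203 ] 0.0539 11.8556
green 97 [208.9 172.4] [ 0.5321 -0.1136] 0.0555 11.0903
 all [ 0.5502 -0.2036] 0.2358 11.2802
orange 87 [317.2 240. ] [ 0.404  -0.3268] 0.0549 11.0291
orange 92 [270.3 248.5] [ 0.3857 -0.2363] 0.055 11.553
orange 92 [223.3 257. ] [ 0.3675 -0.1464] 0.0535 11.3659
 all [ 0.3857 -0.2364] 0.2357 11.4166
t 0.45
```

View pics/topzoom.png

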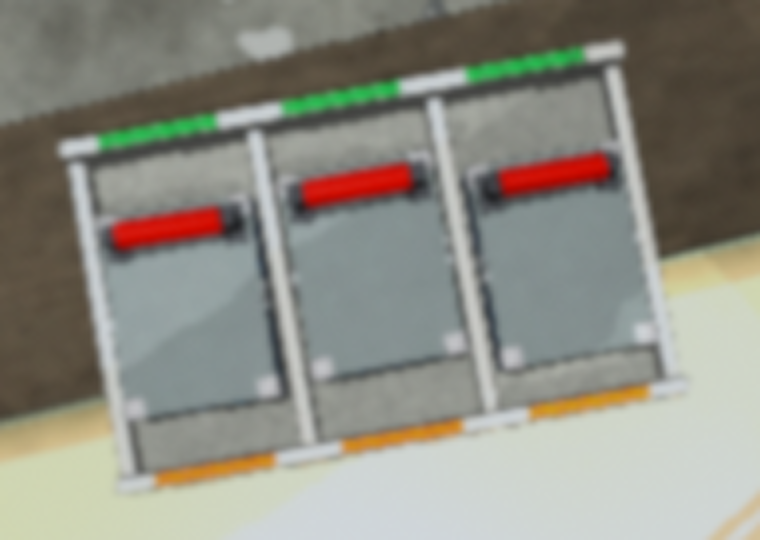

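```bash
cat >> h.py <<'E'
YAW=np.radians(11.35); C0=np.array([.468,-.220])
e=np.array([np.cos(YAW),np.sin(YAW)]); n=np.array([-e[1],e[0]])
def rk(p): d=np.array(p[:2])-C0; return np.array([d@e,d@n])
def wd(x,y): return C0+x*e+y*n
def st():
    s=readout.get_state(); p=s["tcp_pos"]
    print("t %.2f"%s["time_s"],"rack xy",rk(p).round(4),"z",p[2].round(4),"rot",s["eef_rot"].round(2),"F",s["contact_force"].round(2),"Frack",(np.array([s["contact_force"][:2]@e,s["contact_force"][:2]@n])).round(2),"w",round(s["gripper_width"],4),"j",np.round(s["joints"],1))
    return s
E
python3 - <<'E'
from h import *
c=vision.capture("side"); img=c["img"]
sel=lambda p:220<p[0]<270 and 150<p[1]<225
print(proj(c,[[*wd(x,y),.084] for x,y in [(.032,.0918),(.0361,0),(.0246,-.0922)]]).round(1))
for a,ce,px in comps(img,(0,130,60),(8,255,255),sel): print(a,ce.round(1))
st()
E
```

```text
[[247.2 201.5]
 [238.1 182. ]
 [237.2 165.4]]
51 [234.6 164.5]
74 [235.8 180.5]
89 [244.2 199.8]
t 0.50 rack xy [-0.2685 -0.3509] z 0.2435 rot [-90.    -0.   113.94] F [-0.1   0.39 -0.43] Frack [-0.02  0.4 ] w 0.0878 j [-49.6  20.5   0.7  -0.  -70.1 -16.5]
```

Request:
{"name": "servo_tool", "arguments": {
  "steps": [
    [[0, 0, 0, 0, -0.1351, 0], [0, 0, 0, 0, -0.1351, 0], [0, 0, 0, 0, -0.1351, 0], [0, 0, 0, 0, -0.1351, 0], [0, 0, 0, 0, -0.1351, 0], [0, 0, 0, 0, -0.1351, 0], [0, 0, 0, 0, -0.1351, 0], [0, 0, 0, 0, -0.1351, 0], [0, 0, 0, 0, -0.1351, 0], [0, 0, 0, 0, -0.1351, 0]]
  ],
  "grip_force": 30,
  "jaw": 60
}}

```text
time_s: 1.5
tcp_pos: [0.2739, -0.6169, 0.2436]
eef_rot: [-90.0, 0.0, -168.3]
contact_force: [1.1, -0.5, -0.1]
gripper_width: 0.0667
```

```bash
python3 -c "
from h import *
st()"
```

```text
t 1.50 rack xy [-0.2684 -0.351 ] z 0.2436 rot [ -90.      0.   -168.34] F [ 1.1  -0.46 -0.07] Frack [ 0.99 -0.66] w 0.0667 j [-49.6  20.5   0.7  -0.  -70.1  61.2]
```

Request:
{"name": "servo_tool", "arguments": {
  "steps": [
    [[-0.01, 0.003, -0.015, 0, 0, 0], [-0.015, 0.0041, -0.0221, 0, 0, 0], [-0.015, 0.0041, -0.0221, 0, 0, 0], [-0.015, 0.0041, -0.0221, 0, 0, 0], [-0.015, 0.0041, -0.0221, 0, 0, 0], [-0.015, 0.0041, -0.0221, 0, 0, 0], [-0.015, 0.0041, -0.0221, 0, 0, 0], [-0.015, 0.0041, -0.0221, 0, 0, 0], [-0.015, 0.0041, -0.0221, 0, 0, 0], [-0.015, 0.0041, -0.0221, 0, 0, 0], [-0.015, 0.0041, -0.0221, 0, 0, 0], [-0.015, 0.0041, -0.0221, 0, 0, 0], [-0.015, 0.0041, -0.0221, 0, 0, 0], [-0.015, 0.0041, -0.0221, 0, 0, 0], [-0.015, 0.0041, -0.0221, 0, 0, 0], [-0.015, 0.0041, -0.0221, 0, 0, 0], [-0.015, 0.0041, -0.0221, 0, 0, 0], [-0.015, 0.0041, -0.0221, 0, 0, 0], [-0.015, 0.0041, -0.0221, 0, 0, 0], [-0.015, 0.0041, -0.0221, 0, 0, 0]]
  ]
}}

```text
time_s: 3.5
tcp_pos: [0.478, -0.1314, 0.1628]
eef_rot: [-90.0, 0.0, -168.6]
contact_force: [0.8, -0.8, 0.3]
gripper_width: 0.0671
```

```bash
cat >> h.py <<'E'
from scipy.spatial.transform import Rotation as Ro
def wristcam():
    s=st(); c=vision.capture("wrist"); T=np.eye(4)
    T[:3,:3]=Ro.from_euler("xyz",s["eef_rot"],degrees=True).as_matrix(); T[:3,3]=s["tcp_pos"]
    W=np.linalg.inv(T@np.array(c["tool_from_camera"]))
    c["rvec"]=cv2.Rodrigues(W[:3,:3])[0].ravel(); c["tvec"]=W[:3,3]; return c
def ends(c,px,z):
    w=back(c,px,z)[:,:2]; m=w.mean(0); u=np.linalg.svd(w-m)[2][0]
    if u[1]<0:u=-u
    t=(w-m)@u; a,b=np.percentile(t,[1,99]); return m+u*(a+b)/2, b-a, np.degrees(np.arctan2(-u[0],u[1]))
E
python3 - <<'E'
from h import *
c=wristcam(); cv2.imwrite("pics/w1.png",c["img"][:,:,::-1])
for nm,lo,hi,z in [("red",(0,130,60),(8,255,255),.084),("green",(45,120,40),(80,255,255),.052),("orange",(9,130,100),(20,255,255),.052)]:
    for a,ce,px in comps(c["img"],lo,hi,lambda p:True,60):
        m,L,ang=ends(c,px,z); print(nm,a,ce.round(1),"rack",rk(m).round(4),L.round(4),ang.round(2))
E
```

```text
t 3.50 rack xy [0.0272 0.0849] z 0.1628 rot [-8.9990e+01  4.0000e-02 -1.6865e+02] F [ 0.82 -0.82  0.33] Frack [ 0.64 -0.97] w 0.0671 j [  7.4   7.7 -28.1   0.  -54.2   4. ]
red 1165 [239.7  98.3] rack [0.0384 0.0021] 0.0509 11.84
red 854 [245.9 211.1] rack [0.0343 0.0944] 0.0512 10.45
green 135 [182.9  11. ] rack [ 0.086  -0.0688] 0.0163 11.23
green 351 [188.5 101.3] rack [0.0858 0.0027] 0.0556 11.53
green 206 [194.3 194.7] rack [0.0857 0.089 ] 0.0467 11.45
orange 136 [385.8  11.1] rack [-0.0809 -0.0687] 0.0166 10.66
orange 362 [375.7 101.1] rack [-0.0811  0.0021] 0.0562 11.48
orange 205 [365.7 191.9] rack [-0.0812  0.0856] 0.0404 11.82
orange 147 [131.4 253.4] rack [0.1546 0.1518] 0.0492 1.81
orange 64 [377.5 243.7] rack [-0.0994  0.1407] 0.0254 29.2
orange 68 [378.4 266.5] rack [-0.1033  0.1665] 0.0202 5.9
```

View pics/w1.png

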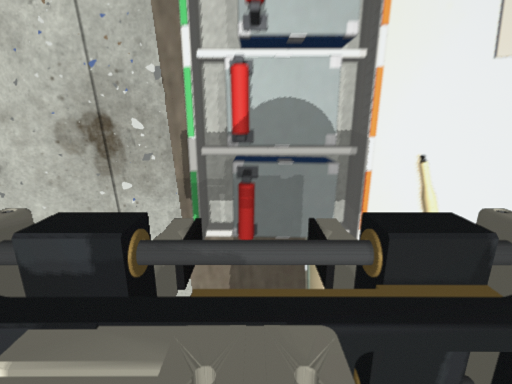

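The wrist view agrees with the top view to about 2.5 mm. The rack strips sit at ±83.5 about an offset of +2.4 mm, and the left handle is at (246,211) in the picture. I'll go down on it now.

Request:
{"name": "servo_tool", "arguments": {
  "steps": [
    [[-0.002, 0.003, -0.002, 0, 0, 0], [-0.002, 0.006, -0.002, 0, 0, 0], [-0.002, 0.009, -0.002, 0, 0, 0], [-0.0003, 0.01, -0.002, 0, 0, 0], [0, 0.01, 0, 0, 0, 0], [0, 0.01, 0, 0, 0, 0], [0, 0.01, 0, 0, 0, 0], [0, 0.007, 0, 0, 0, 0], [0, 0, 0, 0, 0, 0]]
  ]
}}

```text
time_s: 4.45
tcp_pos: [0.4814, -0.1236, 0.0964]
eef_rot: [-90.0, -0.1, -168.7]
contact_force: [-0.9, 0.1, 0.4]
gripper_width: 0.0667
```

```bash
python3 -c "
from h import *
c=wristcam(); cv2.imwrite('pics/w2.png',c['img'][:,:,::-1])
c=vision.capture('side'); cv2.imwrite('pics/s2.png',cv2.resize(c['img'][120:270,180:360],None,fx=4,fy=4)[:,:,::-1])"
```

```text
t 4.45 rack xy [0.0321 0.0919] z 0.0964 rot [-9.0010e+01 -1.2000e-01 -1.6867e+02] F [-0.87  0.12  0.38] Frack [-0.83  0.28] w 0.0667 j [  8.3  12.7 -32.4  -0.  -45.    3. ]
```

View pics/s2.png

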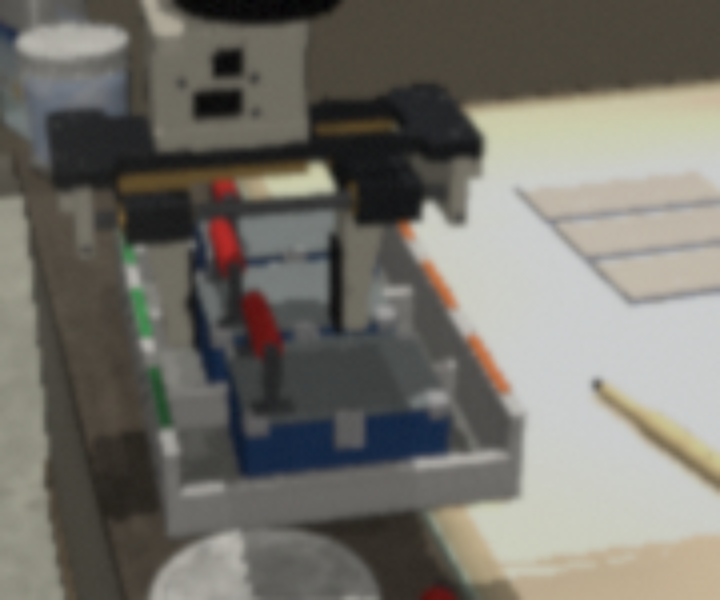

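View pics/w2.png

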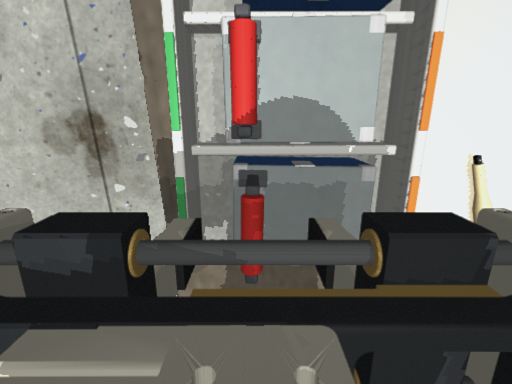

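Request:
{"name": "servo_tool", "arguments": {
  "steps": [
    [[-0.001, 0.005, 0, 0, 0, 0], [0, 0.005, 0, 0, 0, 0], [0, 0.0044, 0, 0, 0, 0], [0, 0, 0, 0, 0, 0], [0, 0, 0, 0, 0, 0]]
  ]
}}

```text
time_s: 5.05
tcp_pos: [0.483, -0.1232, 0.0831]
eef_rot: [-90.0, -0.0, -168.7]
contact_force: [-0.2, 0.2, 0.6]
gripper_width: 0.0671
```

Request:
{"name": "servo_tool", "arguments": {
  "steps": [
    [[0, 0, 0, 0, 0, 0], [0, 0, 0, 0, 0, 0], [0, 0, 0, 0, 0, 0], [0, 0, 0, 0, 0, 0], [0, 0, 0, 0, 0, 0], [0, 0, 0, 0, 0, 0], [0, 0, 0, 0, 0, 0], [0, 0, 0, 0, 0, 0]]
  ],
  "jaw": 255,
  "grip_force": 25
}}

```text
time_s: 5.85
tcp_pos: [0.4832, -0.1231, 0.0833]
eef_rot: [-90.0, 0.0, -168.7]
contact_force: [-0.6, 0.9, -0.8]
gripper_width: 0.0133
```

```bash
python3 -c "
from h import *
st()"
```

```text
t 5.85 rack xy [0.034 0.092] z 0.0833 rot [-9.0000e+01  1.0000e-02 -1.6866e+02] F [-0.59  0.95 -0.76] Frack [-0.39  1.04] w 0.0133 j [  8.3  13.8 -33.1  -0.  -43.1   3. ]
```

Request:
{"name": "servo_tool", "arguments": {
  "steps": [
    [[0.0009, -0.001, 0, 0, 0, 0], [0.0009, -0.001, 0, 0, 0, 0], [0.0009, -0.001, 0, 0, 0, 0], [0.0009, -0.001, 0, 0, 0, 0], [0.001, -0.001, 0, 0, 0, 0], [0.001, -0.001, 0, 0, 0, 0], [0.001, -0.001, 0, 0, 0, 0], [0.001, -0.001, 0, 0, 0, 0], [0.001, -0.001, 0, 0, 0, 0], [0, 0, 0, 0, 0, 0], [0, 0, 0, 0, 0, 0], [0, 0, 0, 0, 0, 0], [0, 0, 0, 0, 0, 0]]
  ]
}}

```text
time_s: 7.15
tcp_pos: [0.4744, -0.1249, 0.092]
eef_rot: [-90.0, -0.0, -168.7]
contact_force: [-0.7, 1.2, -4.6]
gripper_width: 0.0132
```

```bash
python3 -c "
from h import *
c=vision.capture('side'); cv2.imwrite('pics/s3.png',cv2.resize(c['img'][120:270,180:360],None,fx=4,fy=4)[:,:,::-1])
st()"
```

```text
t 7.20 rack xy [0.0249 0.092 ] z 0.092 rot [-9.0010e+01 -4.0000e-02 -1.6866e+02] F [-1.05 -0.56 -5.34] Frack [-1.14 -0.35] w 0.0135 j [  8.3  12.4 -33.5  -0.  -44.1   3.1]
```

Request:
{"name": "servo_tool", "arguments": {
  "steps": [
    [[0, 0, 0, 0, 0, 0], [0, 0, 0, 0, 0, 0]]
  ]
}}

```text
time_s: 7.4
tcp_pos: [0.4745, -0.125, 0.0921]
eef_rot: [-90.0, -0.0, -168.7]
contact_force: [-0.9, -0.4, -6.5]
gripper_width: 0.0131
```

View pics/s3.png

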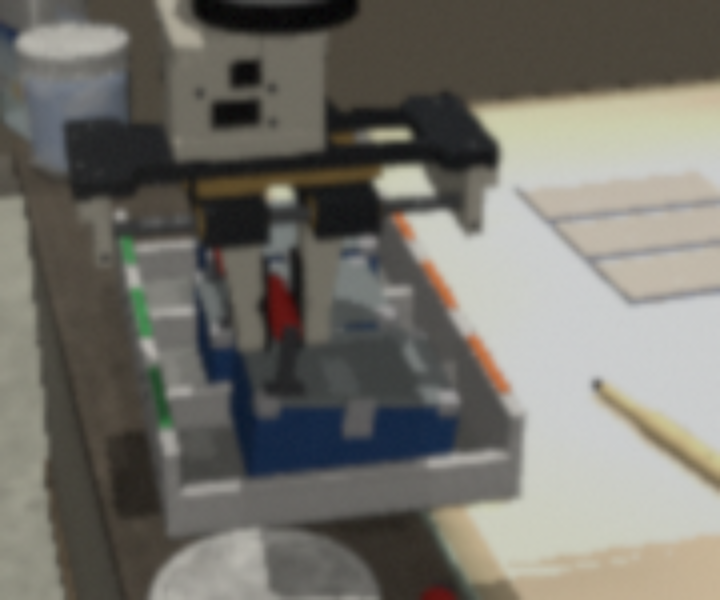

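The wrist force went from about -0.4 N to about -5.4 N, so the left carton is full. The side view shows it tilted about its heel. I'll lower most of the tilt and slide it to the rear.

Request:
{"name": "servo_tool", "arguments": {
  "steps": [
    [[-0.001, 0.001, 0, 0, 0, 0], [-0.001, 0.001, 0, 0, 0, 0], [-0.001, 0.001, 0, 0, 0, 0], [-0.001, 0.001, 0, 0, 0, 0], [-0.001, 0.001, 0, 0, 0, 0], [-0.001, 0.001, 0, 0, 0, 0], [-0.002, 0, 0, 0, 0, 0], [-0.003, 0, 0, 0, 0, 0], [-0.003, 0, 0, 0, 0, 0], [-0.003, 0, 0, 0, 0, 0], [-0.003, 0, 0, 0, 0, 0], [-0.003, 0, 0, 0, 0, 0], [-0.003, 0, 0, 0, 0, 0], [-0.003, 0, 0, 0, 0, 0], [-0.003, 0, 0, 0, 0, 0], [-0.002, 0, 0, 0, 0, 0], [-0.001, 0, 0, 0, 0, 0], [0, 0, 0, 0, 0, 0]]
  ]
}}

```text
time_s: 9.2
tcp_pos: [0.5092, -0.118, 0.0863]
eef_rot: [-90.0, 0.0, -168.6]
contact_force: [0.2, -0.0, -5.1]
gripper_width: 0.0129
```

```bash
python3 -c "
from h import *
st()"
```

```text
t 9.20 rack xy [0.0605 0.0919] z 0.0863 rot [-9.0000e+01  1.0000e-02 -1.6865e+02] F [ 0.15 -0.03 -5.07] Frack [ 0.14 -0.06] w 0.0129 j [  8.5  15.6 -30.    0.  -44.4   2.9]
```

Request:
{"name": "servo_tool", "arguments": {
  "steps": [
    [[-0.0007, 0, 0, 0, 0, 0], [-0.0007, 0, 0, 0, 0, 0], [-0.0007, 0, 0, 0, 0, 0], [-0.0007, 0, 0, 0, 0, 0], [0, 0, 0, 0, 0, 0]]
  ]
}}

```text
time_s: 9.7
tcp_pos: [0.5119, -0.1174, 0.0863]
eef_rot: [-90.0, 0.0, -168.7]
contact_force: [-0.2, -0.8, -4.7]
gripper_width: 0.0131
```

Request:
{"name": "servo_tool", "arguments": {
  "steps": [
    [[-0.0007, 0, 0, 0, 0, 0], [-0.0007, 0, 0, 0, 0, 0], [-0.0007, 0, 0, 0, 0, 0], [0, 0, 0, 0, 0, 0]]
  ]
}}

```text
time_s: 10.1
tcp_pos: [0.5135, -0.1171, 0.0861]
eef_rot: [-90.0, -0.0, -168.7]
contact_force: [-1.3, -0.4, -5.2]
gripper_width: 0.013
```

```bash
python3 -c "
from h import *
st()"
```

```text
t 10.10 rack xy [0.0649 0.0919] z 0.0861 rot [-9.0010e+01 -4.0000e-02 -1.6866e+02] F [-1.31 -0.4  -5.22] Frack [-1.36 -0.13] w 0.013 j [  8.5  15.9 -29.4  -0.  -44.6   2.8]
```

Request:
{"name": "servo_tool", "arguments": {
  "steps": [
    [[-0.0007, 0, 0, 0, 0, 0], [-0.0007, 0, 0, 0, 0, 0], [0, 0, 0, 0, 0, 0]]
  ]
}}

```text
time_s: 10.4
tcp_pos: [0.5147, -0.1169, 0.086]
eef_rot: [-90.0, -0.1, -168.7]
contact_force: [-3.1, -0.7, -7.0]
gripper_width: 0.013
```

Request:
{"name": "servo_tool", "arguments": {
  "steps": [
    [[-0.0007, 0, 0, 0, 0, 0], [-0.0007, 0, 0, 0, 0, 0], [0, 0, 0, 0, 0, 0]]
  ]
}}

```text
time_s: 10.7
tcp_pos: [0.5163, -0.1166, 0.0862]
eef_rot: [-90.0, -0.0, -168.7]
contact_force: [-3.9, -2.5, -4.3]
gripper_width: 0.0133
```

```bash
python3 -c "
from h import *
st()"
```

```text
t 10.70 rack xy [0.0677 0.0919] z 0.0862 rot [-9.0000e+01 -4.0000e-02 -1.6866e+02] F [-3.88 -2.51 -4.34] Frack [-4.3 -1.7] w 0.0133 j [  8.5  16.2 -29.1  -0.  -44.8   2.8]
```

The rear force has reached about 4 N, so the carton is against the rear stop. I'll lower it flat.

Request:
{"name": "servo_tool", "arguments": {
  "steps": [
    [[0, 0.0006, 0, 0, 0, 0], [0, 0.0006, 0, 0, 0, 0], [0, 0.0006, 0, 0, 0, 0], [0, 0.0006, 0, 0, 0, 0], [0, 0.0006, 0, 0, 0, 0], [0, 0, 0, 0, 0, 0]]
  ]
}}

```text
time_s: 11.3
tcp_pos: [0.5163, -0.1165, 0.0834]
eef_rot: [-90.0, -0.0, -168.7]
contact_force: [-6.2, -1.9, -2.6]
gripper_width: 0.013
```

```bash
python3 -c "
from h import *
st()"
```

```text
t 11.30 rack xy [0.0677 0.092 ] z 0.0834 rot [-9.0000e+01 -3.0000e-02 -1.6865e+02] F [-6.24 -1.89 -2.61] Frack [-6.49 -0.63] w 0.013 j [  8.5  16.4 -29.3  -0.  -44.4   2.8]
```

Request:
{"name": "servo_tool", "arguments": {
  "steps": [
    [[0, 0.0003, 0, 0, 0, 0], [0, 0, 0, 0, 0, 0], [0, 0, 0, 0, 0, 0], [0, 0, 0, 0, 0, 0], [0, 0, 0, 0, 0, 0]]
  ],
  "jaw": 100
}}

```text
time_s: 11.8
tcp_pos: [0.5172, -0.1164, 0.0833]
eef_rot: [-90.0, 0.1, -168.6]
contact_force: [-0.3, 0.4, 0.1]
gripper_width: 0.048
```

Request:
{"name": "servo_tool", "arguments": {
  "steps": [
    [[0, -0.01, 0, 0, 0, 0], [0, -0.02, 0, 0, 0, 0], [0, -0.02, 0.01, 0, 0, 0], [0, -0.01, 0.02, 0, 0, 0], [0.004, 0, 0.02, 0, 0, 0], [0.01, 0, 0.02, 0, 0, 0], [0.01, 0, 0.015, 0, 0, 0], [0.005, 0, 0.007, 0, 0, 0], [0, 0, 0, 0, 0, 0]]
  ],
  "jaw": 60
}}

```text
time_s: 12.7
tcp_pos: [0.506, -0.2131, 0.1435]
eef_rot: [-90.0, 0.0, -168.7]
contact_force: [0.6, 1.0, 0.2]
gripper_width: 0.0674
```

```bash
cat > look.py <<'E'
from h import *
import sys
c=wristcam(); cv2.imwrite(f'pics/{sys.argv[1]}.png',c['img'][:,:,::-1])
for nm,lo,hi,z in [("red",(0,130,60),(8,255,255),.084),("green",(45,120,40),(80,255,255),.052),("orange",(9,130,100),(20,255,255),.052)]:
    for a,ce,px in comps(c["img"],lo,hi,lambda p:True,60):
        m,L,ang=ends(c,px,z)
        if L<.065 and abs(rk(m)[0])<.1: print(nm,a,ce.round(1),"rack",rk(m).round(4),L.round(4),ang.round(2))
E
python3 look.py w4
```

```text
t 12.70 rack xy [ 0.0386 -0.0007] z 0.1435 rot [-8.9990e+01  3.0000e-02 -1.6874e+02] F [0.65 0.98 0.16] Frack [0.83 0.83] w 0.0674 j [ -2.4  13.8 -23.1   0.  -53.   13.7]
red 1481 [271.6  84.6] rack [ 0.0262 -0.0914] 0.0504 11.35
red 1022 [255.1 209.7] rack [0.0377 0.0007] 0.0492 11.85
green 501 [196.8  89.6] rack [ 0.0852 -0.0905] 0.0576 11.45
green 357 [202.6 198.2] rack [0.0852 0.0009] 0.0567 10.94
green 132 [207.  276.4] rack [0.0849 0.0806] 0.0256 11.37
orange 535 [402.2  89.3] rack [-0.082  -0.0908] 0.0579 11.41
orange 292 [389.  189.3] rack [-0.0822 -0.0074] 0.0417 11.61
orange 127 [378.1 256. ] rack [-0.0801  0.0571] 0.0426 19.1
```

View pics/w4.png

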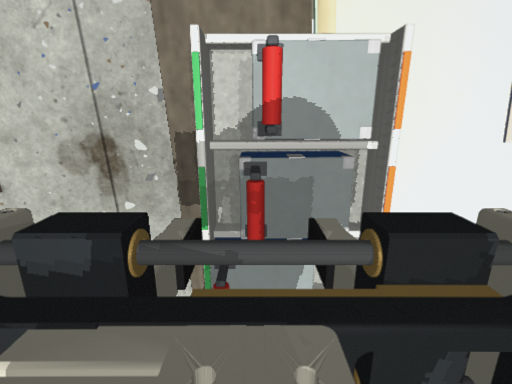

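The left lane's handle (222,287) is well to the rear. The middle handle (255,210) is directly under the gripper, so I'll go down on it.

Request:
{"name": "servo_tool", "arguments": {
  "steps": [
    [[0.0007, 0.005, -0.001, 0, 0, 0], [0, 0.01, 0, 0, 0, 0], [0, 0.012, 0, 0, 0, 0], [0, 0.012, 0, 0, 0, 0], [0, 0.01, 0, 0, 0, 0], [0, 0.007, 0, 0, 0, 0], [0, 0.0045, 0, 0, 0, 0], [0, 0, 0, 0, 0, 0]]
  ]
}}

```text
time_s: 13.55
tcp_pos: [0.505, -0.2116, 0.0817]
eef_rot: [-90.0, -0.1, -168.7]
contact_force: [0.3, -1.3, 0.8]
gripper_width: 0.067
```

Request:
{"name": "servo_tool", "arguments": {
  "steps": [
    [[0, 0, 0, 0, 0, 0], [0, 0, 0, 0, 0, 0], [0, 0, 0, 0, 0, 0], [0, 0, 0, 0, 0, 0], [0, 0, 0, 0, 0, 0], [0, 0, 0, 0, 0, 0], [0, 0, 0, 0, 0, 0], [0, 0, 0, 0, 0, 0]]
  ],
  "jaw": 255
}}

```text
time_s: 14.35
tcp_pos: [0.5052, -0.2116, 0.0825]
eef_rot: [-90.0, -0.0, -168.7]
contact_force: [0.2, -0.3, 0.2]
gripper_width: 0.013
```

```bash
python3 -c "
from h import *
st()"
```

```text
t 14.35 rack xy [0.0381 0.0009] z 0.0825 rot [-9.0000e+01 -1.0000e-02 -1.6865e+02] F [ 0.18 -0.29  0.2 ] Frack [ 0.12 -0.32] w 0.013 j [ -2.2  17.9 -27.    0.  -45.   13.6]
```

Request:
{"name": "servo_tool", "arguments": {
  "steps": [
    [[0.0009, -0.001, 0, 0, 0, 0], [0.0009, -0.001, 0, 0, 0, 0], [0.0009, -0.001, 0, 0, 0, 0], [0.0009, -0.001, 0, 0, 0, 0], [0.001, -0.001, 0, 0, 0, 0], [0.001, -0.001, 0, 0, 0, 0], [0.001, -0.001, 0, 0, 0, 0], [0.001, -0.001, 0, 0, 0, 0], [0.001, -0.001, 0, 0, 0, 0], [0, 0, 0, 0, 0, 0], [0, 0, 0, 0, 0, 0], [0, 0, 0, 0, 0, 0]]
  ]
}}

```text
time_s: 15.55
tcp_pos: [0.4967, -0.2132, 0.0913]
eef_rot: [-90.0, -0.0, -168.7]
contact_force: [-0.2, -0.5, -4.9]
gripper_width: 0.0131
```

Request:
{"name": "servo_tool", "arguments": {
  "steps": [
    [[0, 0, 0, 0, 0, 0]]
  ]
}}

```text
time_s: 15.65
tcp_pos: [0.4968, -0.2132, 0.0913]
eef_rot: [-90.0, -0.0, -168.7]
contact_force: [-1.5, -0.7, -5.7]
gripper_width: 0.0131
```

Request:
{"name": "servo_tool", "arguments": {
  "steps": [
    [[0, 0, 0, 0, 0, 0]]
  ]
}}

```text
time_s: 15.75
tcp_pos: [0.4969, -0.2132, 0.0913]
eef_rot: [-90.0, -0.0, -168.7]
contact_force: [-0.4, -1.1, -4.5]
gripper_width: 0.0135
```

```bash
python3 -c "
from h import *
c=vision.capture('side'); cv2.imwrite('pics/s5.png',cv2.resize(c['img'][120:270,180:360],None,fx=4,fy=4)[:,:,::-1])
st()"
```

```text
t 15.80 rack xy [0.0296 0.001 ] z 0.0914 rot [-9.0010e+01 -1.0000e-02 -1.6866e+02] F [-0.45 -0.1  -5.74] Frack [-0.46 -0.01] w 0.0133 j [ -2.5  16.7 -27.4  -0.  -45.9  13.8]
```

View pics/s5.png

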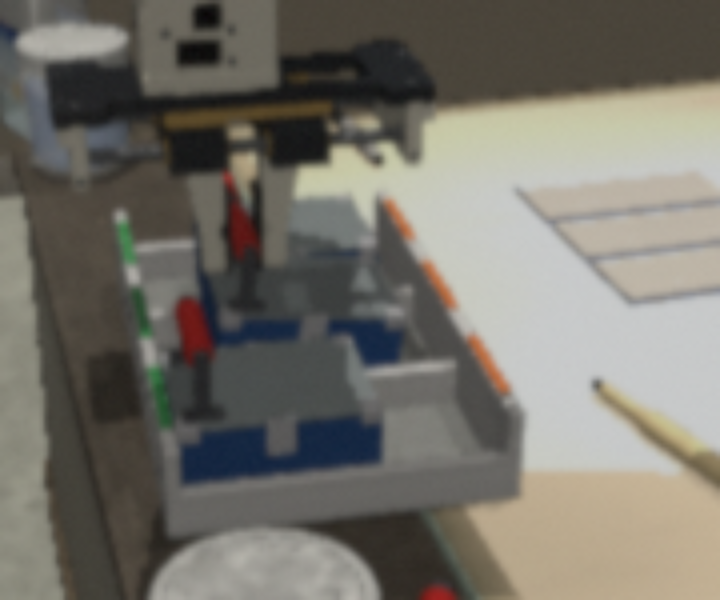

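The middle carton also reads about -5 N, so it's full too. The side view shows it tilted, with the left carton flat near the rear stop. I'll lower and slide the middle one to the rear.

Request:
{"name": "servo_tool", "arguments": {
  "steps": [
    [[-0.001, 0.001, 0, 0, 0, 0], [-0.001, 0.001, 0, 0, 0, 0], [-0.001, 0.001, 0, 0, 0, 0], [-0.001, 0.001, 0, 0, 0, 0], [-0.001, 0.001, 0, 0, 0, 0], [-0.001, 0.001, 0, 0, 0, 0], [-0.002, 0, 0, 0, 0, 0], [-0.003, 0, 0, 0, 0, 0], [-0.003, 0, 0, 0, 0, 0], [-0.003, 0, 0, 0, 0, 0], [-0.003, 0, 0, 0, 0, 0], [-0.003, 0, 0, 0, 0, 0], [-0.003, 0, 0, 0, 0, 0], [-0.003, 0, 0, 0, 0, 0], [-0.002, 0, 0, 0, 0, 0], [-0.001, 0, 0, 0, 0, 0], [-0.001, 0, 0, 0, 0, 0], [0, 0, 0, 0, 0, 0]]
  ]
}}

```text
time_s: 17.6
tcp_pos: [0.5294, -0.2068, 0.0855]
eef_rot: [-90.0, 0.0, -168.7]
contact_force: [-1.3, 0.1, -5.5]
gripper_width: 0.013
```

Request:
{"name": "servo_tool", "arguments": {
  "steps": [
    [[-0.0007, 0, 0, 0, 0, 0], [-0.0007, 0, 0, 0, 0, 0], [-0.0007, 0, 0, 0, 0, 0], [0, 0, 0, 0, 0, 0]]
  ]
}}

```text
time_s: 18.0
tcp_pos: [0.5314, -0.2064, 0.0855]
eef_rot: [-90.0, 0.0, -168.7]
contact_force: [-1.3, -0.3, -5.8]
gripper_width: 0.0132
```

```bash
python3 -c "
from h import *
st()"
```

```text
t 18.00 rack xy [0.0648 0.0009] z 0.0855 rot [ -90.      0.   -168.66] F [-1.32 -0.28 -5.79] Frack [-1.35 -0.02] w 0.0132 j [ -1.6  19.5 -24.1  -0.  -46.5  12.9]
```

Request:
{"name": "servo_tool", "arguments": {
  "steps": [
    [[-0.0007, 0, 0, 0, 0, 0], [-0.0007, 0, 0, 0, 0, 0], [0, 0, 0, 0, 0, 0]]
  ]
}}

```text
time_s: 18.3
tcp_pos: [0.532, -0.2061, 0.0851]
eef_rot: [-90.0, -0.1, -168.7]
contact_force: [-1.9, -1.2, -5.0]
gripper_width: 0.0129
```

Request:
{"name": "servo_tool", "arguments": {
  "steps": [
    [[-0.0007, 0, 0, 0, 0, 0], [-0.0007, 0, 0, 0, 0, 0], [0, 0, 0, 0, 0, 0]]
  ]
}}

```text
time_s: 18.6
tcp_pos: [0.534, -0.2058, 0.0854]
eef_rot: [-90.0, -0.0, -168.7]
contact_force: [-2.8, 0.4, -4.5]
gripper_width: 0.0132
```

```bash
python3 -c "
from h import *
st()"
```

```text
t 18.60 rack xy [0.0675 0.0009] z 0.0854 rot [-9.0010e+01 -1.0000e-02 -1.6866e+02] F [-2.8   0.41 -4.53] Frack [-2.67  0.95] w 0.0132 j [ -1.5  19.7 -23.8  -0.  -46.6  12.8]
```

Request:
{"name": "servo_tool", "arguments": {
  "steps": [
    [[-0.0005, 0.0006, 0, 0, 0, 0], [0, 0.0006, 0, 0, 0, 0], [0, 0.0006, 0, 0, 0, 0], [0, 0.0006, 0, 0, 0, 0], [0, 0.0006, 0, 0, 0, 0], [0, 0, 0, 0, 0, 0]]
  ]
}}

```text
time_s: 19.2
tcp_pos: [0.5342, -0.2057, 0.0825]
eef_rot: [-90.0, -0.0, -168.7]
contact_force: [-5.0, -0.2, -1.8]
gripper_width: 0.0131
```

```bash
python3 -c "
from h import *
st()"
```

```text
t 19.20 rack xy [0.0678 0.0009] z 0.0825 rot [-9.0000e+01 -3.0000e-02 -1.6866e+02] F [-5.   -0.18 -1.75] Frack [-4.94  0.8 ] w 0.0131 j [ -1.5  19.9 -23.9   0.  -46.2  12.8]
```

Request:
{"name": "servo_tool", "arguments": {
  "steps": [
    [[0, 0, 0, 0, 0, 0], [0, 0, 0, 0, 0, 0], [0, 0, 0, 0, 0, 0], [0, 0, 0, 0, 0, 0], [0, 0, 0, 0, 0, 0]]
  ],
  "jaw": 100
}}

```text
time_s: 19.7
tcp_pos: [0.5352, -0.2057, 0.0828]
eef_rot: [-90.0, 0.1, -168.6]
contact_force: [0.1, -0.4, -1.0]
gripper_width: 0.0474
```

Request:
{"name": "servo_tool", "arguments": {
  "steps": [
    [[0, -0.01, 0, 0, 0, 0], [0, -0.02, 0, 0, 0, 0], [0, -0.02, 0.01, 0, 0, 0], [0, -0.01, 0.02, 0, 0, 0], [0.009, 0, 0.02, 0, 0, 0], [0.015, 0, 0.02, 0, 0, 0], [0.012, 0, 0.015, 0, 0, 0], [0.006, 0, 0.008, 0, 0, 0], [0, 0, 0, 0, 0, 0]]
  ],
  "jaw": 60
}}

```text
time_s: 20.6
tcp_pos: [0.5113, -0.306, 0.143]
eef_rot: [-90.0, 0.0, -168.7]
contact_force: [-0.3, -0.4, 0.3]
gripper_width: 0.0668
```

```bash
python3 look.py w6
```

```text
t 20.60 rack xy [ 0.0256 -0.0929] z 0.143 rot [-8.9980e+01  2.0000e-02 -1.6874e+02] F [-0.3  -0.37  0.34] Frack [-0.37 -0.3 ] w 0.0668 j [-12.1  17.9 -17.3   0.  -54.8  23.4]
red 996 [253. 210.] rack [ 0.0263 -0.0912] 0.0483 11.36
green 291 [187.7 192.3] rack [ 0.0851 -0.0969] 0.0457 11.4
green 109 [193.8 277.9] rack [ 0.0847 -0.0114] 0.0246 8.14
orange 288 [374.6 189.2] rack [-0.0821 -0.0997] 0.0416 11.72
orange 131 [378.1 255.9] rack [-0.0928 -0.0359] 0.0436 19.67
```

View pics/w6.png

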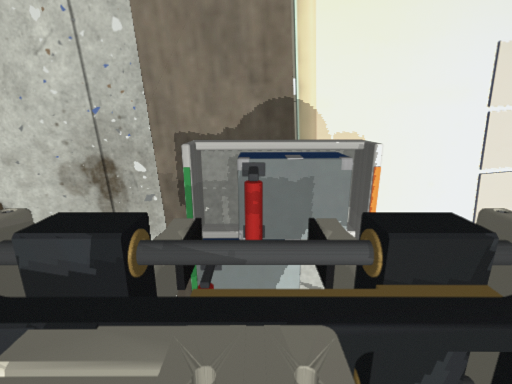

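The right handle (253,210) is under the gripper, about 0.7 mm further to the rear and 1.7 mm to the left. I'll go down on it.

Request:
{"name": "servo_tool", "arguments": {
  "steps": [
    [[-0.0007, 0.005, -0.001, 0, 0, 0], [0, 0.01, 0, 0, 0, 0], [0, 0.012, 0, 0, 0, 0], [0, 0.012, 0, 0, 0, 0], [0, 0.01, 0, 0, 0, 0], [0, 0.007, 0, 0, 0, 0], [0, 0.004, 0, 0, 0, 0], [0, 0, 0, 0, 0, 0]]
  ]
}}

```text
time_s: 21.45
tcp_pos: [0.5119, -0.304, 0.0818]
eef_rot: [-90.0, -0.1, -168.7]
contact_force: [-0.3, -0.4, 0.4]
gripper_width: 0.0668
```

Request:
{"name": "servo_tool", "arguments": {
  "steps": [
    [[0, 0, 0, 0, 0, 0], [0, 0, 0, 0, 0, 0], [0, 0, 0, 0, 0, 0], [0, 0, 0, 0, 0, 0], [0, 0, 0, 0, 0, 0], [0, 0, 0, 0, 0, 0], [0, 0, 0, 0, 0, 0], [0, 0, 0, 0, 0, 0]]
  ],
  "jaw": 255
}}

```text
time_s: 22.25
tcp_pos: [0.512, -0.3041, 0.0825]
eef_rot: [-90.0, -0.0, -168.7]
contact_force: [-0.5, 0.4, 0.6]
gripper_width: 0.0129
```

```bash
python3 -c "
from h import *
st()"
```

```text
t 22.25 rack xy [ 0.0266 -0.0911] z 0.0825 rot [-9.0000e+01 -2.0000e-02 -1.6865e+02] F [-0.48  0.36  0.62] Frack [-0.4   0.44] w 0.0129 j [-11.9  21.7 -20.9   0.  -47.4  23.3]
```

Request:
{"name": "servo_tool", "arguments": {
  "steps": [
    [[0.0009, -0.001, 0, 0, 0, 0], [0.0009, -0.001, 0, 0, 0, 0], [0.0009, -0.001, 0, 0, 0, 0], [0.0009, -0.001, 0, 0, 0, 0], [0.001, -0.001, 0, 0, 0, 0], [0.001, -0.001, 0, 0, 0, 0], [0.001, -0.001, 0, 0, 0, 0], [0.001, -0.001, 0, 0, 0, 0], [0.001, -0.001, 0, 0, 0, 0], [0, 0, 0, 0, 0, 0], [0, 0, 0, 0, 0, 0], [0, 0, 0, 0, 0, 0]]
  ]
}}

```text
time_s: 23.45
tcp_pos: [0.5038, -0.3057, 0.0915]
eef_rot: [-90.0, 0.0, -168.7]
contact_force: [-0.2, 0.5, -0.4]
gripper_width: 0.0127
```

Request:
{"name": "servo_tool", "arguments": {
  "steps": [
    [[0, 0, 0, 0, 0, 0]]
  ]
}}

```text
time_s: 23.55
tcp_pos: [0.5038, -0.3057, 0.0914]
eef_rot: [-90.0, 0.0, -168.7]
contact_force: [0.1, -0.4, -1.3]
gripper_width: 0.0131
```

Request:
{"name": "servo_tool", "arguments": {
  "steps": [
    [[0, 0, 0, 0, 0, 0]]
  ]
}}

```text
time_s: 23.65
tcp_pos: [0.5038, -0.3057, 0.0915]
eef_rot: [-90.0, 0.0, -168.7]
contact_force: [0.4, 0.5, -0.9]
gripper_width: 0.0132
```

```bash
python3 -c "
from h import *
c=vision.capture('side'); cv2.imwrite('pics/s7.png',cv2.resize(c['img'][120:270,180:360],None,fx=4,fy=4)[:,:,::-1])
st()"
```

```text
t 23.70 rack xy [ 0.0183 -0.0911] z 0.0915 rot [ -89.99    0.   -168.65] F [-0.09  0.39 -0.39] Frack [-0.01  0.4 ] w 0.0133 j [-12.3  20.6 -21.2   0.  -48.1  23.6]
```

View pics/s7.png

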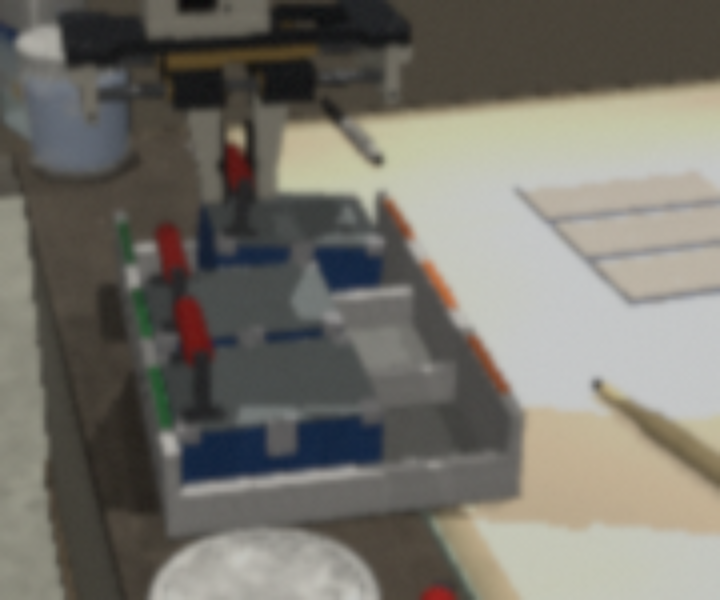

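The right carton reads only about -0.8 N with its tilt visible, so it's empty. I'll lower it almost flat and slide it forward.

Request:
{"name": "servo_tool", "arguments": {
  "steps": [
    [[-0.001, 0.001, 0, 0, 0, 0], [-0.001, 0.001, 0, 0, 0, 0], [-0.001, 0.001, 0, 0, 0, 0], [-0.001, 0.001, 0, 0, 0, 0], [-0.001, 0.001, 0, 0, 0, 0], [-0.0009, 0.001, 0, 0, 0, 0], [-0.0009, 0.001, 0, 0, 0, 0], [-0.0009, 0.001, 0, 0, 0, 0], [0, 0, 0, 0, 0, 0], [0.001, 0, 0, 0, 0, 0], [0.002, 0, 0, 0, 0, 0], [0.003, 0, 0, 0, 0, 0], [0.003, 0, 0, 0, 0, 0], [0.003, 0, 0, 0, 0, 0], [0.002, 0, 0, 0, 0, 0], [0.001, 0, 0, 0, 0, 0], [0.001, 0, 0, 0, 0, 0], [0, 0, 0, 0, 0, 0]]
  ]
}}

```text
time_s: 25.5
tcp_pos: [0.4955, -0.3074, 0.0835]
eef_rot: [-90.0, -0.0, -168.7]
contact_force: [0.4, -1.3, -0.2]
gripper_width: 0.0129
```

Request:
{"name": "servo_tool", "arguments": {
  "steps": [
    [[0.0007, 0, 0, 0, 0, 0], [0.0007, 0, 0, 0, 0, 0], [0.0006, 0, 0, 0, 0, 0], [0, 0, 0, 0, 0, 0]]
  ]
}}

```text
time_s: 25.9
tcp_pos: [0.4935, -0.3077, 0.0834]
eef_rot: [-90.0, -0.0, -168.7]
contact_force: [0.9, -0.7, -0.6]
gripper_width: 0.0132
```

```bash
python3 -c "
from h import *
st()"
```

```text
t 25.90 rack xy [ 0.0078 -0.091 ] z 0.0834 rot [-9.0000e+01 -1.0000e-02 -1.6866e+02] F [ 0.91 -0.72 -0.64] Frack [ 0.75 -0.88] w 0.0132 j [-12.7  20.6 -22.7  -0.  -46.8  24. ]
```

Request:
{"name": "servo_tool", "arguments": {
  "steps": [
    [[0.0005, 0, 0, 0, 0, 0], [0.0005, 0, 0, 0, 0, 0], [0, 0, 0, 0, 0, 0]]
  ]
}}

```text
time_s: 26.2
tcp_pos: [0.493, -0.3079, 0.0836]
eef_rot: [-90.0, 0.0, -168.7]
contact_force: [1.7, -0.1, -0.4]
gripper_width: 0.0132
```

Request:
{"name": "servo_tool", "arguments": {
  "steps": [
    [[0.0005, 0, 0, 0, 0, 0], [0.0005, 0, 0, 0, 0, 0], [0, 0, 0, 0, 0, 0]]
  ]
}}

```text
time_s: 26.5
tcp_pos: [0.4928, -0.3081, 0.084]
eef_rot: [-90.0, 0.1, -168.6]
contact_force: [4.6, 2.0, 1.0]
gripper_width: 0.0134
```

```bash
python3 -c "
from h import *
st()"
```

```text
t 26.50 rack xy [ 0.007  -0.0913] z 0.084 rot [-8.9950e+01  1.2000e-01 -1.6864e+02] F [4.63 2.   0.96] Frack [4.93 1.05] w 0.0134 j [-12.8  20.4 -22.8  -0.  -46.6  24.1]
```

The carton is against the front stop. I'll relax the push slightly, lower it flat, release and retreat.

Request:
{"name": "servo_tool", "arguments": {
  "steps": [
    [[-0.0003, 0.0005, 0, 0, 0, 0], [-0.0003, 0.0003, 0, 0, 0, 0], [0, 0, 0, 0, 0, 0]]
  ]
}}

```text
time_s: 26.8
tcp_pos: [0.4932, -0.308, 0.0831]
eef_rot: [-90.0, 0.1, -168.6]
contact_force: [5.3, 2.3, 1.8]
gripper_width: 0.0132
```

Request:
{"name": "servo_tool", "arguments": {
  "steps": [
    [[0, 0, 0, 0, 0, 0], [0, 0, 0, 0, 0, 0], [0, 0, 0, 0, 0, 0], [0, 0, 0, 0, 0, 0], [0, 0, 0, 0, 0, 0]]
  ],
  "jaw": 100
}}

```text
time_s: 27.3
tcp_pos: [0.4918, -0.3081, 0.0825]
eef_rot: [-90.0, -0.0, -168.7]
contact_force: [-0.4, -0.1, 0.3]
gripper_width: 0.0479
```

Request:
{"name": "servo_tool", "arguments": {
  "steps": [
    [[0, -0.01, 0, 0, 0, 0], [0, -0.02, 0, 0, 0, 0], [0, -0.025, 0, 0, 0, 0], [0, -0.025, 0, 0, 0, 0], [0, -0.025, 0, 0, 0, 0], [0.01, -0.02, 0, 0, 0, 0], [0.02, -0.01, 0, 0, 0, 0], [0.03, 0, 0, 0, 0, 0], [0.03, 0, 0, 0, 0, 0], [0.03, 0, 0, 0, 0, 0], [0.01, 0, 0, 0, 0, 0], [0, 0, 0, 0, 0, 0]]
  ]
}}

```text
time_s: 28.5
tcp_pos: [0.3638, -0.3339, 0.2187]
eef_rot: [-90.0, 0.1, -168.7]
contact_force: [0.5, -0.2, 0.1]
gripper_width: 0.0534
```

```bash
python3 - <<'E'
from h import *
st()
c=vision.capture("top")
for nm,lo,hi,z in [("red",(0,130,60),(8,255,255),.084),("green",(45,120,40),(80,255,255),.052),("orange",(9,130,100),(20,255,255),.052)]:
    for a,ce,px in comps(c["img"],lo,hi,lambda p:180<p[0]<350 and 140<p[1]<270):
        m,L,ang=ends(c,px,z); print(nm,a,ce.round(1),"rack",rk(m).round(4),L.round(4),ang.round(2))
cv2.imwrite("pics/t8.png",cv2.resize(c["img"][130:285,160:370],None,fx=3.5,fy=3.5,interpolation=cv2.INTER_CUBIC)[:,:,::-1])
c=vision.capture('side'); cv2.imwrite('pics/s8.png',cv2.resize(c['img'][120:270,180:360],None,fx=4,fy=4)[:,:,::-1])
E
```

```text
t 28.50 rack xy [-0.1246 -0.0911] z 0.2187 rot [-8.9960e+01  7.0000e-02 -1.6872e+02] F [ 0.48 -0.19  0.06] Frack [ 0.44 -0.29] w 0.0534 j [-19.7   4.4 -23.8   0.  -61.7  31. ]
red 173 [257.2 170.2] rack [ 0.0662 -0.0005] 0.0498 7.63
red 186 [310.  193.1] rack [ 0.0056 -0.0914] 0.0505 10.98
green 100 [300.6 155.8] rack [ 0.0837 -0.0915] 0.0538 11.62
green 85 [255.  163.8] rack [0.0842 0.0005] 0.054 12.0
```

View pics/t8.png

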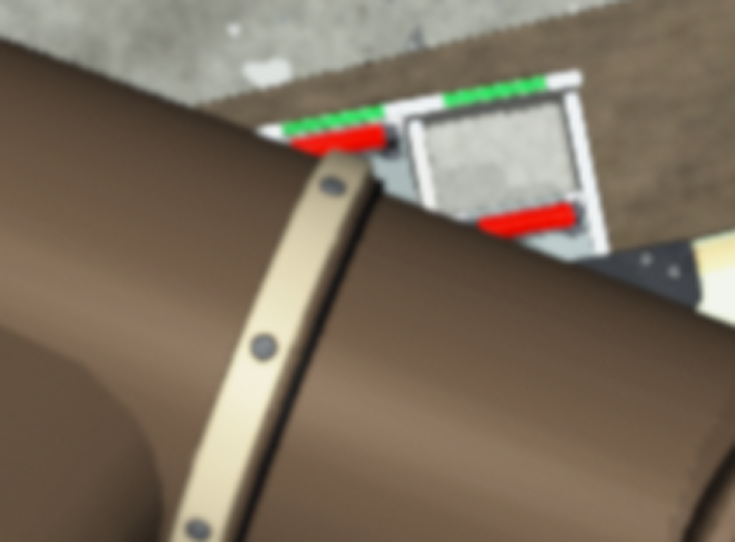

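View pics/s8.png

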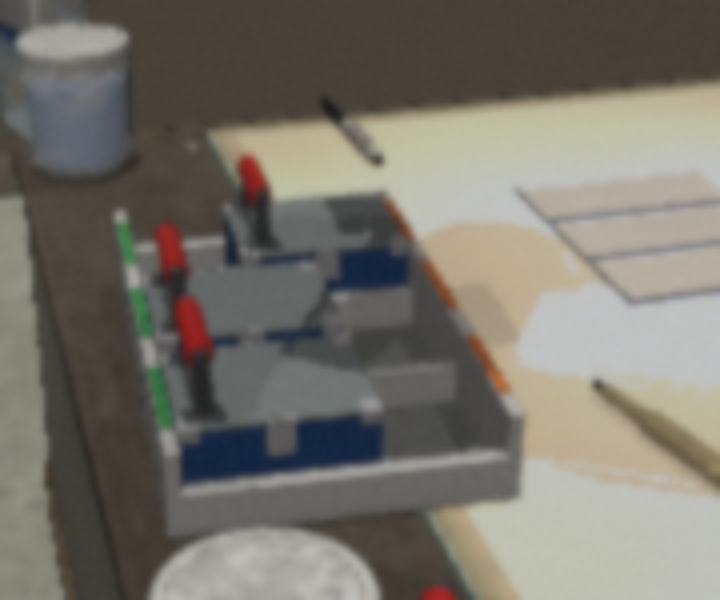

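In the top view the middle handle is at x = 0.066 and the right one at 0.006, but the arm hides the left lane. I'll move aside to see it.

Request:
{"name": "servo_tool", "arguments": {
  "steps": [
    [[0, 0, 0.01, 0, 0, 0], [0.005, -0.003, 0.02, 0, 0, 0], [0.01, -0.003, 0.025, 0, 0, 0], [0.01, -0.003, 0.025, 0, 0, 0], [0.01, -0.003, 0.025, 0, 0, 0], [0.01, -0.003, 0.025, 0, 0, 0], [0.01, -0.003, 0.025, 0, 0, 0], [0.01, -0.003, 0.025, 0, 0, 0], [0.01, 0, 0.025, 0, 0, 0], [0.01, 0, 0.025, 0, 0, 0], [0.01, 0, 0.015, 0, 0, 0], [0, 0, 0, 0, 0, 0]]
  ]
}}

```text
time_s: 29.8
tcp_pos: [0.3192, -0.5944, 0.2371]
eef_rot: [-90.1, -0.1, -168.7]
contact_force: [-0.7, 0.7, 0.5]
gripper_width: 0.053
```

```bash
python3 - <<'E'
from h import *
st()
c=vision.capture("top")
for nm,lo,hi,z in [("red",(0,130,60),(8,255,255),.084),("green",(45,120,40),(80,255,255),.052),("orange",(9,130,100),(20,255,255),.052)]:
    for a,ce,px in comps(c["img"],lo,hi,lambda p:180<p[0]<350 and 140<p[1]<270):
        m,L,ang=ends(c,px,z); print(nm,a,ce.round(1),"rack",rk(m).round(4),L.round(4),ang.round(2))
cv2.imwrite("pics/t9.png",cv2.resize(c["img"][130:285,160:370],None,fx=3.5,fy=3.5,interpolation=cv2.INTER_CUBIC)[:,:,::-1])
E
```

```text
t 29.80 rack xy [-0.2196 -0.3378] z 0.2371 rot [-9.0080e+01 -7.0000e-02 -1.6874e+02] F [-0.68  0.65  0.51] Frack [-0.54  0.78] w 0.053 j [-45.2  20.8   0.2   0.  -69.5  56.5]
red 200 [256.  170.6] rack [ 0.0657 -0.0002] 0.0506 10.68
red 193 [208.3 179.2] rack [0.0659 0.0919] 0.0504 10.84
red 191 [309.9 193. ] rack [ 0.0057 -0.0922] 0.0496 11.84
green 105 [300.9 155.9] rack [ 0.0835 -0.0915] 0.0545 11.28
green 91 [255.  163.8] rack [0.0842 0.0005] 0.054 11.8
green 90 [208.9 172.2] rack [0.0841 0.0923] 0.0544 11.06
orange 81 [317.2 240. ] rack [-0.0839 -0.0921] 0.055 11.02
orange 74 [270.6 248.5] rack [-0.0838  0.0002] 0.0545 11.74
orange 90 [223.1 257. ] rack [-0.084   0.0919] 0.0535 11.68
```

View pics/t9.png

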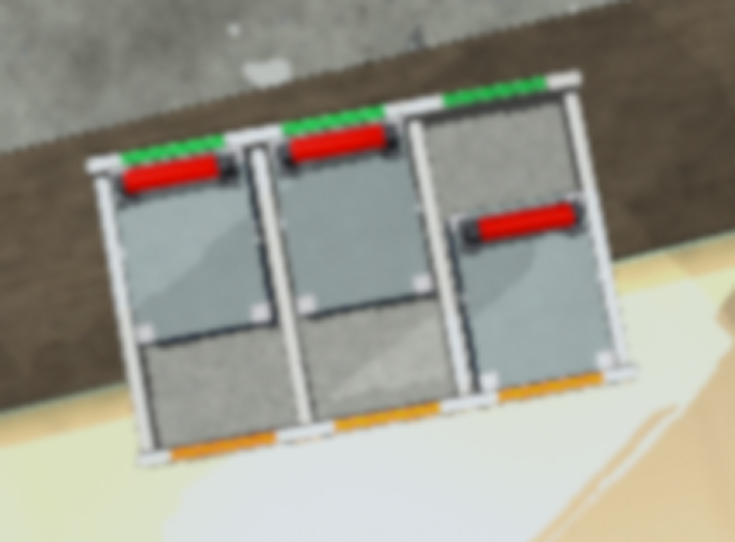

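The top view puts the cartons at x ≈ +29.9, +29.7 and -30.3 mm in the rack, where ±30 means touching the stop. All of them lie flat, and the arm is clear.

```bash
python3 -c "
from plant import r
print(r.close_job())"
```

```text
the job is handed in; nothing more can be done
None
```

The job is done and handed in at about 30 s of the 64 s allowed; no verdict was reported.

I raised each carton's handle end by about 9 mm, working from left to right. I judged full or empty from the wrist force, then slid each carton to its stop and set it down.

| Carton | Wrist force when raised | Judged | Moved to | Final x in rack (±30 mm = touching the stop) |
|---|---|---|---|---|
| Left | about 5 N | full | rear stop | +29.9 mm |
| Middle | about 5 N | full | rear stop | +29.7 mm |
| Right | about 0.8 N | empty | front stop | -30.3 mm |

- **Contact with the stops:** I crept each carton in until the wrist felt 3 to 5 N. It peaked at about 6.5 N while setting the left carton down, well below the limits.
- **Last checks:** The last side and top pictures showed the cartons lying flat, and the last top picture showed the arm well clear of the rack.
- **Disagreements:** The wrist camera put the rack about 2 mm off from the top camera, which is within the stated calibration. The side camera put the handles about 2.5 pixels (roughly 5 mm) off from the top camera, probably because the uprights partly hide them. I used the wrist view to settle it.

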